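# Pack the finishing caddy and lift it level

## Task

Pack the carrying caddy: take the white jar and the amber jar that are still standing on the plywood drip board and set each one down (do not drop it) upright in the empty compartment of its own row, so that the white jars fill one row and the amber jars the other. Then take the caddy by its handle, lift it straight up and level, 10 to 20 cm clear of the bench, and finish while holding it there, still and level: do not put it down or let go. Leave the other things on the bench where they are.

Things in the scene. Friction and masses are not known exactly. Their poses are not given: they have to be found in the camera images.
- caddy: Loose plywood carrying caddy, 240 mm long (its x), 178 wide (its y), about 360 g empty, 0.87 kg full. Origin: centre of its underside, z up. Floor 9 mm thick, outer walls 40 mm high. 6 mm dividers, 25 mm high (all heights from the underside), make two rows of three compartments 70 (x) by 80 mm, centred at x = -76, 0, 76 and y = +43 (white row) or -43 (amber row). Jars in it reach 89 mm.
- white_row (a point): Centre of the floor of the middle compartment of the white jars' row: 43 mm to the caddy's +y, 9 mm above its underside; same axes as the caddy. Two of the row's three compartments start filled, one jar each.
- amber_row (a point): The same for the amber jars' row, 43 mm to the caddy's -y.
- caddy_handle (a point): Middle of the caddy's wooden handle bar, 115 mm above the underside on the centre line; same axes as the caddy. The bar runs along x, 20 mm wide (y), 20 mm tall (105 to 125 mm above the underside), free for 222 mm between two uprights at the ends (36 mm wide in y, up to 127 mm). Rigid with the caddy; packed, it balances within about 5 mm of this point.
- white1: White jar (cream-white body, dark green lid): closed cylinder 46 mm in diameter, 80 mm tall, about 85 g; the lid is the top 19 mm and has the body's width. Origin: centre of its underside, z up. There are three white jars, all alike; two start in the caddy and one on the drip board, which of them varies.
- white2: White jar (cream-white body, dark green lid): closed cylinder 46 mm in diameter, 80 mm tall, about 85 g; the lid is the top 19 mm and has the body's width. Origin: centre of its underside, z up. There are three white jars, all alike; two start in the caddy and one on the drip board, which of them varies.
- white3: White jar (cream-white body, dark green lid): closed cylinder 46 mm in diameter, 80 mm tall, about 85 g; the lid is the top 19 mm and has the body's width. Origin: centre of its underside, z up. There are three white jars, all alike; two start in the caddy and one on the drip board, which of them varies.
- amber1: Amber jar (amber-brown body, black lid): closed cylinder 46 mm in diameter, 80 mm tall, about 85 g; the lid is the top 19 mm and has the body's width. Origin: centre of its underside, z up. There are three amber jars, all alike; two start in the caddy and one on the drip board, which of them varies.
- amber2: Amber jar (amber-brown body, black lid): closed cylinder 46 mm in diameter, 80 mm tall, about 85 g; the lid is the top 19 mm and has the body's width. Origin: centre of its underside, z up. There are three amber jars, all alike; two start in the caddy and one on the drip board, which of them varies.
- amber3: Amber jar (amber-brown body, black lid): closed cylinder 46 mm in diameter, 80 mm tall, about 85 g; the lid is the top 19 mm and has the body's width. Origin: centre of its underside, z up. There are three amber jars, all alike; two start in the caddy and one on the drip board, which of them varies.
- board: Drip board: fixed slab of plywood on the bench, 150 (its x) x 220 (its y) x 9 mm; one white and one amber jar stand on it, at least 90 mm apart. Origin: centre of its underside.
- blue_jar: Bystander: grey jar with a blue lid, the same shape and size as the others; it does not belong in the caddy. Origin: centre of its underside.
- spray_can: Bystander: white spray can with a dark green cap, 65 mm in diameter, 192 mm tall. Origin: centre of its underside.
- mallet: Bystander: wooden mallet lying down, 66 mm high; handle along its x (from -130 mm), head 105 mm wide at x = +163 to +97 mm. Origin on the bench.
- screwdriver: Bystander: red-handled screwdriver lying on the bench along its x, under 40 mm high.
- coat_rail: Bystander: black iron coat rail with three hooks, lying on the bench, 340 mm long (its x), 46 mm high at most. Origin: middle of its bar, on the bench.
- table: The wooden bench, top at z = 0.
Mind the look-alikes: they are no part of the job. Leave any pink or yellow look-alike of the amber2 alone.

How it is judged:
On the way, in this order (a step that is already met when the one before it is completed fails the run):
1. both rows are complete: three white jars in one row and three amber in the other, one to a compartment, upright, let go, the caddy still standing on the bench (y of white1 in the frame of caddy between 0.02 and 0.066 m and x of white1 in the frame of caddy between -0.095 and 0.095 m and z of white1 in the frame of caddy between 0.003 and 0.018 m and angle between the z axis of each of white1, white2, white3, amber1, amber2, amber3 and the z axis of caddy, either way round below 0.12 rad and y of white2 in the frame of caddy between 0.02 and 0.066 m and x of white2 in the frame of caddy between -0.095 and 0.095 m and z of white2 in the frame of caddy between 0.003 and 0.018 m and y of white3 in the frame of caddy between 0.02 and 0.066 m and x of white3 in the frame of caddy between -0.095 and 0.095 m and z of white3 in the frame of caddy between 0.003 and 0.018 m and y of amber1 in the frame of caddy between -0.066 and -0.02 m and x of amber1 in the frame of caddy between -0.095 and 0.095 m and z of amber1 in the frame of caddy between 0.003 and 0.018 m and y of amber2 in the frame of caddy between -0.066 and -0.02 m and x of amber2 in the frame of caddy between -0.095 and 0.095 m and z of amber2 in the frame of caddy between 0.003 and 0.018 m and y of amber3 in the frame of caddy between -0.066 and -0.02 m and x of amber3 in the frame of caddy between -0.095 and 0.095 m and z of amber3 in the frame of caddy between 0.003 and 0.018 m and contact force between the fingers and white1 below 0.2 N and contact force between the fingers and white2 below 0.2 N and contact force between the fingers and white3 below 0.2 N and contact force between the fingers and amber1 below 0.2 N and contact force between the fingers and amber2 below 0.2 N and contact force between the fingers and amber3 below 0.2 N and height (world z) of caddy below 0.01 m and angle between caddy's own z axis and vertical below 0.05 rad), for 0.2 s.
2. the packed caddy is lifted clear of the bench, level, in the fingers (height (world z) of caddy above 0.08 m and angle between caddy's own z axis and vertical below 0.09 rad and contact force between the fingers and caddy above 3 N and y of white1 in the frame of caddy between 0.02 and 0.066 m and x of white1 in the frame of caddy between -0.095 and 0.095 m and z of white1 in the frame of caddy between 0.003 and 0.018 m and angle between the z axis of each of white1, white2, white3, amber1, amber2, amber3 and the z axis of caddy, either way round below 0.12 rad and y of white2 in the frame of caddy between 0.02 and 0.066 m and x of white2 in the frame of caddy between -0.095 and 0.095 m and z of white2 in the frame of caddy between 0.003 and 0.018 m and y of white3 in the frame of caddy between 0.02 and 0.066 m and x of white3 in the frame of caddy between -0.095 and 0.095 m and z of white3 in the frame of caddy between 0.003 and 0.018 m and y of amber1 in the frame of caddy between -0.066 and -0.02 m and x of amber1 in the frame of caddy between -0.095 and 0.095 m and z of amber1 in the frame of caddy between 0.003 and 0.018 m and y of amber2 in the frame of caddy between -0.066 and -0.02 m and x of amber2 in the frame of caddy between -0.095 and 0.095 m and z of amber2 in the frame of caddy between 0.003 and 0.018 m and y of amber3 in the frame of caddy between -0.066 and -0.02 m and x of amber3 in the frame of caddy between -0.095 and 0.095 m and z of amber3 in the frame of caddy between 0.003 and 0.018 m), for 0.3 s.
At the end, for the whole second after the job is handed in: Three white jars stand in the caddy's +y row, three amber in its -y row; the fingers hold the caddy (over 3 N), underside over 80 mm above the bench, tilt under 0.09 rad, still (0.03 m/s, 0.2 rad/s), touching nothing else, within 0.3 m of its start (all of step 2 and contact force between caddy and table below 0.1 N and contact force between caddy and board below 0.1 N and contact force between caddy and blue_jar below 0.1 N and contact force between caddy and spray_can below 0.1 N and contact force between caddy and mallet below 0.1 N and contact force between caddy and screwdriver below 0.1 N and contact force between caddy and coat_rail below 0.1 N and linear speed of caddy below 0.03 m/s and angular speed of caddy below 0.2 rad/s and distance of caddy from where it was at the start of the episode below 0.3 m); the arm keeps its last pose, push and grip.
It fails at once if a jar is let fall: unheld in the air more than about 35 mm above where it could stand ((height (world z) of white1 above 0.045 m and z of white1 in the frame of caddy above 0.035 m and contact force between the fingers and white1 below 0.02 N) or (height (world z) of white2 above 0.045 m and z of white2 in the frame of caddy above 0.035 m and contact force between the fingers and white2 below 0.02 N) or (height (world z) of white3 above 0.045 m and z of white3 in the frame of caddy above 0.035 m and contact force between the fingers and white3 below 0.02 N) or (height (world z) of amber1 above 0.045 m and z of amber1 in the frame of caddy above 0.035 m and contact force between the fingers and amber1 below 0.02 N) or (height (world z) of amber2 above 0.045 m and z of amber2 in the frame of caddy above 0.035 m and contact force between the fingers and amber2 below 0.02 N) or (height (world z) of amber3 above 0.045 m and z of amber3 in the frame of caddy above 0.035 m and contact force between the fingers and amber3 below 0.02 N)).
It fails at once if a jar is knocked over (angle between any of white1, white2, white3, amber1, amber2, amber3's own z axis and vertical above 0.6 rad).
It fails at once if the caddy is tipped more than 0.26 rad (15 degrees) (angle between caddy's own z axis and vertical above 0.26 rad).
It fails at once if another thing on the bench is moved more than 30 mm (distance of any of blue_jar, spray_can, mallet, screwdriver, coat_rail from where it was at the start of the episode above 0.03 m).
It also fails if it takes over 66 s, if anything falls off the work surface, if the arm or the gripper's body presses on something with over 40 N, if the wrist force passes 120 N, or if a joint passes its speed limit or range.

## Robot

A 6-joint arm with a two-finger parallel gripper is mounted at the origin on the work surface. World frame = base frame: x ahead of the robot, y to its left, z up, the work surface at z = 0. Lengths are in m, angles in rad, forces in N, time in s.
With the tool pointing down it reaches from about 0.275 to 0.875 m from the base axis. Payload 12.5 kg.
Tool frame: the origin (TCP) lies at the very end of the fingers, on their centre line; the grasp point (between the pads) lies 19 mm behind it; z points along the fingers, y is the line along which they close (so a half turn about z gives the same grasp; the last joint's range is limited). The gripper opens to 85 mm and grips with 20 to 120 N. Pads are 22 mm wide; open, the fingers measure 114 mm over their backs; the gripper's body (76 mm by 85 mm) begins 54 mm behind the grasp point. The pads swing forward as they close: fully open they stand 13 mm farther back than shut.
Start: joints at [-1.195, 0.351, 1.652, -0, 1.139, -0.085], TCP at [0.245, -0.493, 0.231] pointing down, gripper open.
Joint ranges: [-2.75, 2.75], [-0.79, 2.1], [0.01, 2.65], [-1.57, 4.71], [0.07, 3.14], [-2.87, 2.87]. Speed limits (rad/s): [2.22, 2.22, 2.79, 3.14, 3.14, 3.14].

## Interface

Orientations are given as a 3x3 rotation matrix whose columns are the frame's x, y, z axes.
In Python, from bench import manip gives the robot as it stands. Calls block until the motion is done:
- manip.move_ptp(position, orientation): joint-space move of the TCP to a pose.
- manip.move_l(position, attitude=None, max_speed=0.15): straight line of the TCP; attitude=None keeps the orientation; max_speed is the mean speed in m/s.
- manip.move_j(angles): joint-space move.
- manip.set_gripper(opening, effort=None): opening from 0.0 (shut) to 1.0 (fully open); effort is the grip in N (None keeps the last); returns when the fingers have stopped.
- manip.dwell(seconds).
- manip.inverse_kinematics(position, orientation): joint angles nearest the present ones, or None.
- manip.grab_frame(name): name is "scene" or "top" or "wrist"; returns (picture, depth): 384x512x3 uint8, red, green, blue; 384x512 float32, m along the optical axis (not along the pixel's ray), 0 where there is no reading.
- manip.get_calibration(name): a dict with "camera_matrix" (3x3 intrinsics, pixels), "R" (3x3) and "t" (3): a world point X has camera coordinates R X + t. Camera axes: x right, y down, z forward; pixel columns grow to the right and rows downward; lengths in m; the calibration is good to about 2 mm. The wrist camera is an equidistant fisheye: a pixel r from the principal point sees the ray r / f radians off the axis. A picture is of the moment at which its call begins: read the wrist's pose just before it. get_calibration takes no time and is no camera call; for the wrist camera it gives the pose at the moment of the call.
A pose or a line that the arm cannot do raises manip.Unreachable and nothing moves.
- manip.sign_off(): hands the job in; it is judged then, once.
Trained networks look in the newest picture that a camera, given by its name, has taken for a name from the list of things; names that differ only in an ending like _2 or _b are one class to them, and where a whole thing is asked for, a point or a joint stands for the part that bears it (a point fixed in the world has none). Each returns a list of dicts, best first, with "confidence" (0 to 1); they miss things now and then, are a little off and sometimes report something else, mostly with a low value. They report only what shows in the picture. A call takes as long as a camera call. They do not tell look-alikes from the thing itself.
- manip.look_for(camera, name): "at" ([x, y, z] in m, in world coordinates, good to about 4 mm: the middle of the surface that is visible of it).
Readings, each from a call of its own:
- manip.current_time(): time.
- manip.current_qpos(): joint angles.
- manip.current_joint_vel(): joint speeds.
- manip.current_joint_torque(): joint torques, N m.
- manip.current_ee_pos(): TCP position.
- manip.current_tcp_rot(): TCP orientation.
- manip.current_force(): force on the tool from outside, world axes, zero at the start.
- manip.current_ft_torque(): the same for the moment, N m.
- manip.current_grip_width(): opening from 0.0 (shut) to 1.0 (fully open).
- manip.current_grip_force(): force on a finger pad.
Only numpy, scipy, OpenCV 4.12 (cv2) and the standard library are available. Lean on these libraries where they do the work, as an engineer would, in place of code of your own. Each camera call takes 0.05 s, during which the arm holds its last target. There are 200 camera calls.

## Working session

There is one attempt and no reset: what is moved stays moved. The work goes in short steps, each a Python script; the robot and the scene stay as the last script left them, time stands still between calls to the robot, and variables do not carry over. Pictures are saved under pics/ and viewed, at most 10 in all, crops included, and the job is handed in when it is done.

```bash
mkdir -p pics
python3 - <<'E'
from bench import manip
import cv2,numpy as np
np.set_printoptions(precision=4,suppress=True)
for c in("scene","top"):
    p,d=manip.grab_frame(c); cv2.imwrite(f"pics/{c}0.png",p[:,:,::-1]); np.save(f"{c}d0.npy",d); np.save(f"{c}p0.npy",p)
    k=manip.get_calibration(c); print(c,k["camera_matrix"].tolist(),k["R"].tolist(),k["t"].tolist())
    K,R,t=[np.array(k[x]) for x in("camera_matrix","R","t")]
    for n in("caddy","caddy_handle","white1","amber1","board","blue_jar","spray_can","mallet","coat_rail","screwdriver"):
        for r in manip.look_for(c,n):
            x=K@(R@np.array(r["at"])+t); print(n,np.array(r["at"]),round(r["confidence"],2),(x[:2]/x[2]).astype(int))
print(manip.current_time(),manip.current_tcp_rot())
E
```

```text
scene [[355.43642495337565, 0.0, 257.4342556267967], [0.0, 355.43642495337565, 191.27721829846567], [0.0, 0.0, 1.0]] [[0.5674865838772807, 0.8233437198920001, 0.008005999856218188], [0.5730390808222078, -0.38794556325008644, -0.7218895011045752], [-0.5912572950668202, 0.4142503577173798, -0.6919620308667881]] [-0.3839124028100596, -0.26017874576995725, 1.5531122270602702]
caddy [0.5816 0.1814 0.0264] 0.65 [284 186]
caddy [ 0.6308 -0.4194  0.047 ] 0.58 [122 275]
caddy_handle [0.5871 0.1877 0.0267] 0.88 [286 186]
caddy_handle [ 0.556  -0.1822  0.0104] 0.41 [189 229]
white1 [0.572  0.2416 0.09  ] 0.71 [297 165]
white1 [ 0.5742 -0.1119  0.0715] 0.69 [209 210]
white1 [0.5856 0.1852 0.0255] 0.58 [285 187]
amber1 [ 0.5345 -0.241   0.0673] 0.86 [166 220]
amber1 [ 0.4973 -0.3464  0.0581] 0.85 [129 230]
amber1 [0.6143 0.1291 0.0709] 0.84 [278 188]
amber1 [0.4673 0.1911 0.0601] 0.76 [268 161]
amber1 [ 0.4019 -0.3043  0.0577] 0.69 [131 205]
board [ 0.552  -0.1797  0.0078] 0.58 [189 228]
board [0.5838 0.1829 0.027 ] 0.51 [285 186]
blue_jar [0.473  0.4623 0.0492] 0.57 [323 140]
spray_can [0.6697 0
[... 703 characters left out ...]
e1 [0.5515 0.2418 0.0887] 0.52 [199 194]
amber1 [ 0.5118 -0.2303  0.0901] 0.75 [360 212]
amber1 [ 0.4809 -0.337   0.081 ] 0.71 [396 224]
amber1 [0.4605 0.1965 0.0848] 0.67 [213 226]
amber1 [0.5965 0.1307 0.0899] 0.6 [237 180]
amber1 [ 0.3823 -0.2862  0.0775] 0.52 [378 258]
board [ 0.5281 -0.1696  0.0085] 0.95 [334 209]
blue_jar [0.4536 0.4632 0.0812] 0.81 [122 225]
spray_can [0.6432 0.5085 0.1531] 0.97 [103 156]
mallet [ 0.5898 -0.417   0.0375] 0.59 [416 190]
coat_rail [0.7678 0.1664 0.0065] 0.75 [229 131]
screwdriver [ 0.756  -0.2301  0.024 ] 0.55 [354 137]
screwdriver [0.5987 0.1336 0.087 ] 0.19 [237 179]
1.1 [[ 0.8957  0.4447  0.    ]
 [ 0.4447 -0.8957 -0.    ]
 [ 0.      0.     -1.    ]]
```

Run:
```python
import cv2,numpy as np
p=cv2.imread("pics/top0.png"); 
cv2.imwrite("pics/topcrop.png",cv2.resize(p[110:290,80:440],None,fx=2.2,fy=2.2,interpolation=cv2.INTER_CUBIC))
p=cv2.imread("pics/scene0.png"); 
cv2.imwrite("pics/scenecrop.png",cv2.resize(p[90:310,90:410],None,fx=2.4,fy=2.4,interpolation=cv2.INTER_CUBIC))
```

```text
(no output)
```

View pics/topcrop.png

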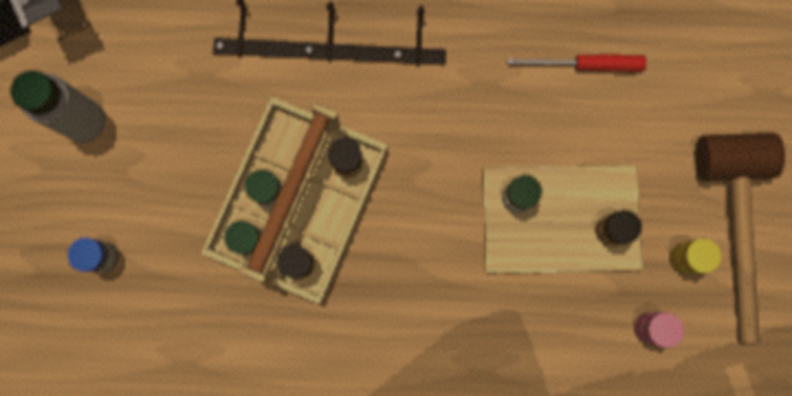

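View pics/scenecrop.png

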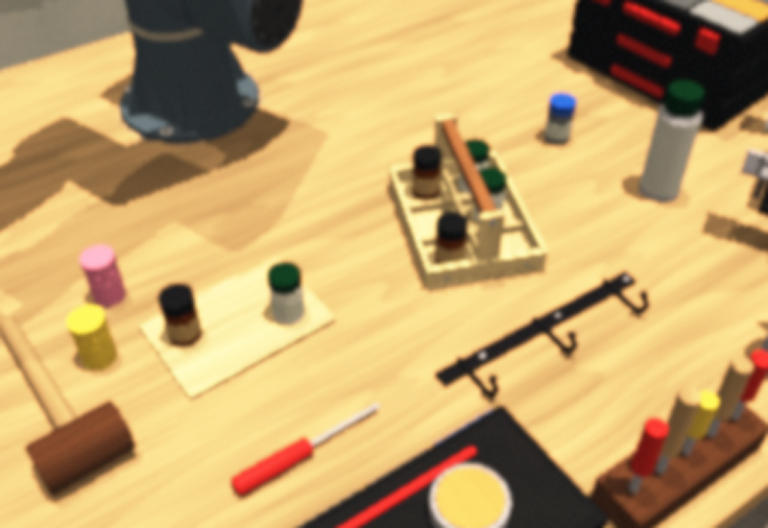

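Top picture: the caddy is at about px (217,201), with the white row on its +y (left) side. Its empty white compartment is at the far end, about (205,165), and the empty amber one is in the middle, about (232,205). Candidates:
- **White jar:** green lid on the board at (317,197). The other green things are the two packed white lids at (190,217) and (199,194), and the spray can cap at (97,152).
- **Amber jar:** black lid on the board at (360,212). The others are the packed ones at (213,226) and (237,180), and the yellow (396,224) and pink (378,258) look-alikes.

I choose the two jars on the board, and measure them next.

```bash
cat > h.py <<'E'
import numpy as np,cv2
np.set_printoptions(precision=4,suppress=True)
def cloud(c,d,k):
    K,R,t=[np.array(k[x]) for x in("camera_matrix","R","t")]
    v,u=np.mgrid[:d.shape[0],:d.shape[1]]
    P=np.stack([(u-K[0,2])/K[0,0]*d,(v-K[1,2])/K[1,1]*d,d],-1)
    W=(P-t)@R; W[d==0]=np.nan
    return W
E
python3 - <<'E'
from bench import manip
from h import *
J={"wboard":(.555,-.104),"aboard":(.512,-.232),"w_a":(.4826,.2648),"w_b":(.5515,.2418),"a_a":(.4605,.1965),"a_b":(.5965,.1307)}
for c in("top","scene"):
    W=cloud(c,np.load(f"{c}d0.npy"),manip.get_calibration(c)); z=W[...,2]
    for n,(x,y) in J.items():
        r=np.hypot(W[...,0]-x,W[...,1]-y)
        q=W[(r<.034)&(z>.078)&(z<.098)]
        if len(q)<5: print(c,n,len(q));continue
        zt=np.median(q[:,2]); top=q[abs(q[:,2]-zt)<.004]
        ci=cv2.minEnclosingCircle(top[:,:2].astype(np.float32))
        print(c,n,len(top),"z",zt,"mean",top.mean(0),"circ",np.array(ci[0]),ci[1])
    m=(np.hypot(W[...,0]-.535,W[...,1]-.19)<.15)&(z>.113)&(z<.14)
    q=W[m]; lab=np.percentile(q[:,2],[5,50,95]); rect=cv2.minAreaRect(q[:,:2].astype(np.float32))
    u,s,vt=np.linalg.svd(q[:,:2]-q[:,:2].mean(0)); print(c,"handle",len(q),q.mean(0),lab,rect,np.degrees(np.arctan2(vt[0,1],vt[0,0])))
    m=(np.hypot(W[...,0]-.535,W[...,1]-.19)<.18)&(z>.030)&(z<.046)
    q=W[m]; print("rim",len(q),cv2.minAreaRect(q[:,:2].astype(np.float32)))
    m=(np.hypot(W[...,0]-.53,W[...,1]+.17)<.16)&(z>.004)&(z<.014)
    q=W[m]; print("board",len(q),np.median(q[:,2]),cv2.minAreaRect(q[:,:2].astype(np.float32)))
E
```

```text
top wboard 178 z 0.08880647507557429 mean [ 0.5549 -0.1066  0.0887] circ [ 0.5556 -0.107 ] 0.02307995967566967
top aboard 178 z 0.08861546345397782 mean [ 0.5123 -0.2395  0.0889] circ [ 0.5126 -0.2398] 0.022975102066993713
top w_a 181 z 0.08877007311513382 mean [0.4824 0.2687 0.0889] circ [0.4829 0.2692] 0.022944478318095207
top w_b 172 z 0.08879019097958729 mean [0.5522 0.2449 0.0889] circ [0.5523 0.2446] 0.02308565378189087
top a_a 182 z 0.08877252625110266 mean [0.4533 0.1981 0.0888] circ [0.4534 0.1985] 0.022482169792056084
top a_b 166 z 0.0884839716700373 mean [0.5983 0.1355 0.0885] circ [0.5988 0.1356] 0.02269708178937435
top handle 655 [0.5404 0.2048 0.1243] [0.1193 0.1245 0.1289] ((0.5414640307426453, 0.20508523285388947), (0.03501484915614128, 0.24086476862430573), 68.97579956054688) 158.89896742696664
rim 648 ((0.5421689748764038, 0.20518144965171814), (0.17861957848072052, 0.2399696260690689), 68.78386688232422)
board 2982 0.008657090136294779 ((0.5277344584465027, -0.16870999336242676), (0.3058340847492218, 0.31411275267601013), 80.62007904052734)
scene wboard 127 z 0.087
[... 366 characters left out ...]
879] circ [0.557  0.2439] 0.023586763069033623
scene a_a 84 z 0.08711340305822346 mean [0.4578 0.1942 0.0874] circ [0.4555 0.1965] 0.024402806535363197
scene a_b 104 z 0.08751370352969537 mean [0.6029 0.1328 0.0878] circ [0.6019 0.1334] 0.023462599143385887
scene handle 338 [0.556  0.1968 0.1226] [0.1154 0.1235 0.1264] ((0.5461844801902771, 0.20220834016799927), (0.036514367908239365, 0.24248850345611572), 68.7082748413086) -20.92627735758967
rim 524 ((0.5441542863845825, 0.20337338745594025), (0.1798764169216156, 0.24609720706939697), 68.85089111328125)
board 1849 0.007973227711240009 ((0.5310988426208496, -0.17033818364143372), (0.2530434727668762, 0.22594428062438965), 2.7892987728118896)
```

```bash
cat >> h.py <<'E'
TH=np.radians(-21.1); C=np.array([.5435,.2040]); 
ex=np.array([np.cos(TH),np.sin(TH),0]); ey=np.array([-np.sin(TH),np.cos(TH),0])
def cad(x,y,z): return np.array([*C,0])+x*ex+y*ey+np.array([0,0,z])
def rot(yax,z): 
    z=z/np.linalg.norm(z); return np.stack([np.cross(yax,z),yax,z],1)
A=np.radians(15); dn=np.array([0,0,-1.])
def jarR(side,s): return rot(s*ex,-side*np.sin(A)*ey+np.cos(A)*dn)   # side +1 white, -1 amber
JAR={1:np.array([.5577,-.1083]),-1:np.array([.5147,-.2408])}
SLOT={1:(.078,.047),-1:(-.001,-.046)}
def tcp(R,p): return p+.019*R[:,2]   # grasp point -> TCP
E
python3 - <<'E'
from bench import manip
from h import *
for side in(1,-1):
    for s in(1,-1):
        R=jarR(side,s)
        for p in([*JAR[side],.069],[*JAR[side],.27],cad(*SLOT[side],.27),cad(*SLOT[side],.069)):
            print(side,s,manip.inverse_kinematics(tcp(R,np.array(p)),R))
for s in(1,-1):
    R=rot(s*ey,dn)
    for z in(.117,.27): print("h",s,manip.inverse_kinematics(tcp(R,cad(0,0,z)),R))
E
```

```text
1 1 [-0.164   0.6597  1.6925 -0.3373  0.8724  0.4331]
1 1 [-0.164   0.3991  1.5518 -0.2698  1.2561  0.2967]
1 1 [ 0.337   0.649   1.1518 -0.1987  1.514   0.7339]
1 1 [ 0.337   0.8522  1.2957 -0.2153  1.1741  0.8067]
1 -1 [-0.164   0.6597  1.6925 -0.3373  0.8724 -2.7085]
1 -1 [-0.164   0.3991  1.5518 -0.2698  1.2561 -2.8449]
1 -1 [ 0.337   0.649   1.1518 -0.1987  1.514  -2.4077]
1 -1 [ 0.337   0.8522  1.2957 -0.2153  1.1741 -2.3349]
-1 1 [-0.6288  0.651   1.7105  0.3314  0.8767 -0.486 ]
-1 1 [-0.6288  0.3871  1.5694  0.2654  1.2644 -0.3511]
-1 1 [0.1095 0.2719 1.7317 0.2711 1.0319 0.3503]
-1 1 [0.1095 0.5692 1.8788 0.4119 0.6115 0.1485]
-1 -1 [-0.6288  0.651   1.7105  0.3314  0.8767  2.6556]
-1 -1 [-0.6288  0.3871  1.5694  0.2654  1.2644  2.7905]
-1 -1 [ 0.1095  0.2719  1.7317  0.2711  1.0319 -2.7913]
-1 -1 None
h 1 [ 0.2789  0.57    1.678  -0.      0.8936 -0.9236]
h 1 [ 0.2789  0.3874  1.5477 -0.      1.2066 -0.9236]
h -1 [ 0.2789  0.57    1.678  -0.      0.8936  2.2179]
h -1 [ 0.2789  0.3874  1.5477 -0.      1.2066  2.2179]
```

```bash
cat >> h.py <<'E'
def wray(k,P):  # project world points, fisheye
    K,R,t=[np.array(k[x]) for x in("camera_matrix","R","t")]
    c=(R@np.atleast_2d(P).T).T+t; r=np.hypot(c[:,0],c[:,1]); th=np.arctan2(r,c[:,2])
    return np.stack([K[0,2]+K[0,0]*th*c[:,0]/r,K[1,2]+K[1,1]*th*c[:,1]/r],1)
def wcloud(d,k):
    K,R,t=[np.array(k[x]) for x in("camera_matrix","R","t")]
    v,u=np.mgrid[:d.shape[0],:d.shape[1]]; a=(u-K[0,2])/K[0,0]; b=(v-K[1,2])/K[1,1]; th=np.hypot(a,b)+1e-9
    f=np.tan(np.minimum(th,1.5))/th
    W=(np.stack([a*f*d,b*f*d,d],-1)-t)@R; W[(d==0)|(th>1.3)]=np.nan; return W
def lid(W,x,y):
    z=W[...,2]; q=W[(np.hypot(W[...,0]-x,W[...,1]-y)<.036)&(z>.08)&(z<.098)]
    if len(q)<10: return None
    (c,r)=cv2.minEnclosingCircle(q[:,:2].astype(np.float32)); return np.array([*c,np.median(q[:,2]),r,len(q)]),q.mean(0)
E
python3 - <<'E'
from bench import manip
from h import *
R=jarR(1,1); manip.set_gripper(1.0,40)
manip.move_ptp(tcp(R,np.array([*JAR[1],.25])),R)
k=manip.get_calibration("wrist"); p,d=manip.grab_frame("wrist")
W=wcloud(d,k)
for n,(x,y) in {"w":JAR[1],"a":JAR[-1]}.items(): print(n,lid(W,x,y),wray(k,[x,y,.089]))
for n in("white1","amber1"):
    for r in manip.look_for("wrist",n): print(n,np.array(r["at"]),r["confidence"],wray(k,r["at"]))
print(manip.current_time(),manip.current_force())
cv2.imwrite("pics/wrist1.png",p[:,:,::-1])
E
```

```text
w (array([   0.5596,   -0.1061,    0.09  ,    0.0235, 1798.    ]), array([ 0.5594, -0.1048,  0.0897])) [[261.0851 137.467 ]]
a (array([   0.5162,   -0.239 ,    0.0897,    0.0233, 1020.    ]), array([ 0.5172, -0.2353,  0.0889])) [[267.7107 249.4722]]
white1 [ 0.5567 -0.1024  0.0907] 0.62 [[257.7857 132.9476]]
white1 [ 0.5356 -0.1262 -0.0021] 0.17 [[249.7672 130.7704]]
amber1 [ 0.5211 -0.2229  0.0722] 0.95 [[267.2325 228.2291]]
amber1 [ 0.3927 -0.2811  0.0554] 0.75 [[198.8275 274.5118]]
amber1 [ 0.4872 -0.3357  0.065 ] 0.67 [[272.4044 288.0414]]
3.2667 [-0.3587  0.1084  0.0305]
```

View pics/wrist1.png

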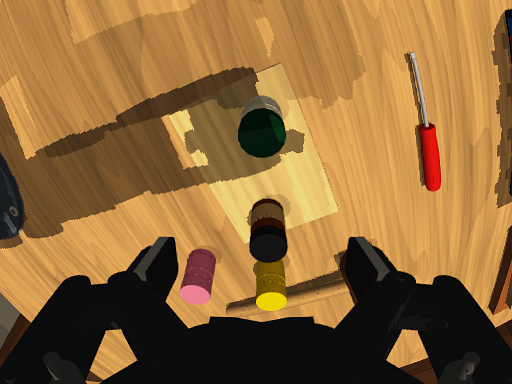

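The wrist view shows the white jar's green lid at (262,132) and the amber jar's black lid at (268,240), both on the board. The yellow (271,290) and pink (197,280) look-alikes stand off it. Three views agree within about 4 mm, with lids at z ≈ 0.089. Now I grasp the white jar.

```bash
cat >> h.py <<'E'
JAR={1:np.array([.5583,-.1073]),-1:np.array([.5152,-.2402])}
E
python3 - <<'E'
from bench import manip
from h import *
k=manip.get_calibration("wrist"); Rt=manip.current_tcp_rot(); print("cam in tool",Rt.T@(-np.array(k["R"]).T@np.array(k["t"])-manip.current_ee_pos()), "axis",Rt.T@np.array(k["R"])[2])
R=jarR(1,1)
manip.move_l(tcp(R,np.array([*JAR[1],.070])),max_speed=.15)
print(manip.current_force()); manip.set_gripper(0.3,40); print(manip.current_grip_width(),manip.current_grip_force(),manip.current_force())
manip.move_l(tcp(R,np.array([*JAR[1],.09])),max_speed=.1)
print(manip.current_grip_width(),manip.current_grip_force(),manip.current_force())
manip.move_l(tcp(R,np.array([*JAR[1],.26])),max_speed=.2)
T=cad(*SLOT[1],.26); manip.move_l(tcp(R,T),max_speed=.2); manip.dwell(.3)
k=manip.get_calibration("wrist"); p,d=manip.grab_frame("wrist"); W=wcloud(d,k); z=W[...,2]
print(manip.current_force(),manip.current_time())
for n,c in {"w_b":(-.0044,.0407),"w_a":(-.078,.0386),"a_b":(.078,-.0443),"a_a":(-.08,-.038)}.items():
    print(n,cad(*c,0)[:2],lid(W,*cad(*c,0)[:2]))
q=W[(np.hypot(W[...,0]-C[0],W[...,1]-C[1])<.19)&(z>.03)&(z<.046)]; print("rim",len(q),cv2.minAreaRect(q[:,:2].astype(np.float32)))
q=W[(np.hypot(W[...,0]-C[0],W[...,1]-C[1])<.15)&(z>.117)&(z<.135)]; print("handle",len(q),np.median(q[:,2]),cv2.minAreaRect(q[:,:2].astype(np.float32)))
g=cad(*SLOT[1],.009); print("slot px",wray(k,[g,cad(.111,.083,.04),cad(.111,.006,.04)]))
cv2.imwrite("pics/wrist2.png",p[:,:,::-1])
E
```

```text
cam in tool [ 0.0686 -0.0003 -0.1438] axis [-0.2699  0.0008  0.9629]
[-0.0028  0.0879 -0.0908]
0.5278740273017511 40.67033886909485 [-1.1123  0.9968  6.6897]
0.5333199315430407 41.00864052772522 [-0.295  -0.0382 -1.7294]
[ 0.125   0.1643 -1.3548] 8.5917
w_b [0.554  0.2436] (array([   0.5558,    0.2461,    0.0899,    0.0234, 1542.    ]), array([0.5577, 0.2474, 0.0895]))
w_a [0.4846 0.2681] (array([   0.4863,    0.2705,    0.0897,    0.0236, 1278.    ]), array([0.4893, 0.2708, 0.0891]))
a_b [0.6003 0.1346] None
a_a [0.4552 0.1973] (array([  0.4564,   0.1977,   0.0897,   0.0231, 588.    ]), array([0.4563, 0.1931, 0.0894]))
rim 3395 ((0.545566201210022, 0.20634447038173676), (0.17817050218582153, 0.24052323400974274), 68.83662414550781)
handle 3474 0.12551485399170342 ((0.5464659929275513, 0.20696207880973816), (0.03539673984050751, 0.24056454002857208), 69.12797546386719)
slot px [[261.0239 112.6171]
 [291.3418  89.0519]
 [288.9665 153.2347]]
```

View pics/wrist2.png

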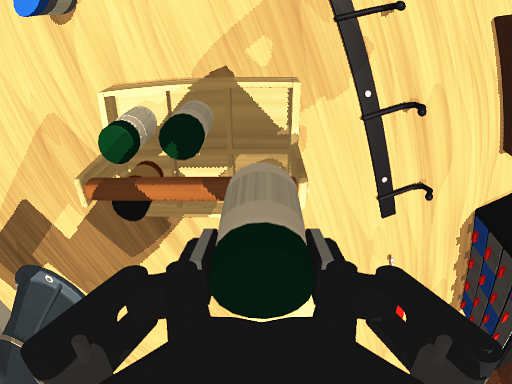

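The view shows the jar held upright with its lid at (262,270). The empty white compartment is at (262,113) with white neighbours at (120,142) and (183,136), and the caddy pose agrees within 3 mm. I lower the jar and feel for contact.

```bash
cat >> h.py <<'E'
C=np.array([.5442,.2050])
def place(manip,side,R):
    manip.move_l(tcp(R,cad(*SLOT[side],.26)),max_speed=.2)
    manip.move_l(tcp(R,cad(*SLOT[side],.10)),max_speed=.15)
    manip.move_l(tcp(R,cad(*SLOT[side],.075)),max_speed=.06); manip.dwell(.2)
    f0=manip.current_force()[2]; print("f0",manip.current_force())
    for z in np.arange(.074,.0665,-.001):
        manip.move_l(tcp(R,cad(*SLOT[side],z)),max_speed=.03); manip.dwell(.05)
        f=manip.current_force()[2]-f0
        if f>2: break
    print("down at",z,f,manip.current_force())
    manip.set_gripper(.66,40); print(manip.current_grip_width(),manip.current_force())
    manip.move_l(tcp(R,cad(*SLOT[side],.13)),max_speed=.08)
    manip.move_l(tcp(R,cad(*SLOT[side],.26)),max_speed=.2); print(manip.current_force(),manip.current_time())
E
python3 - <<'E'
from bench import manip
from h import *
place(manip,1,jarR(1,1))
k=manip.get_calibration("wrist"); p,d=manip.grab_frame("wrist"); W=wcloud(d,k)
print(cad(*SLOT[1],0),lid(W,*cad(*SLOT[1],0)[:2]))
for n,c in {"w_b":(-.0044,.0407),"w_a":(-.078,.0386)}.items(): print(n,lid(W,*cad(*c,0)[:2]))
cv2.imwrite("pics/wrist3.png",p[:,:,::-1])
# next: go over the amber jar
R=jarR(-1,1); manip.set_gripper(1.0,40)
manip.move_l(tcp(R,np.array([*JAR[-1],.26])),R,max_speed=.25)
p,d=manip.grab_frame("top"); cv2.imwrite("pics/top3.png",p[:,:,::-1])
W=cloud("top",d,manip.get_calibration("top")); print("top",lid(W,*cad(*SLOT[1],0)[:2]))
z=W[...,2]; q=W[(np.hypot(W[...,0]-C[0],W[...,1]-C[1])<.18)&(z>.03)&(z<.046)]; print("rim",len(q),cv2.minAreaRect(q[:,:2].astype(np.float32)),manip.current_time())
E
```

```text
f0 [ 0.0078 -0.4901 -0.6604]
down at 0.06999999999999999 6.010627471102954 [-1.6814 -1.1534  5.3503]
0.6602389507684601 [ 0.9905  0.2661 -0.0442]
[-0.4159  0.519  -1.0165] 14.3
[0.6339 0.2208 0.    ] (array([   0.6351,    0.2218,    0.0899,    0.0234, 1703.    ]), array([0.6351, 0.2233, 0.0897]))
w_b (array([   0.5561,    0.2462,    0.0899,    0.0231, 1567.    ]), array([0.5578, 0.2474, 0.0894]))
w_a (array([   0.4865,    0.2704,    0.0897,    0.0234, 1293.    ]), array([0.4894, 0.271 , 0.0892]))
top (array([  0.6313,   0.2208,   0.0886,   0.0233, 189.    ]), array([0.6307, 0.2206, 0.0885]))
rim 658 ((0.5421867370605469, 0.2054440975189209), (0.178836852312088, 0.2399122565984726), 68.77593994140625) 16.825
```

View pics/wrist3.png

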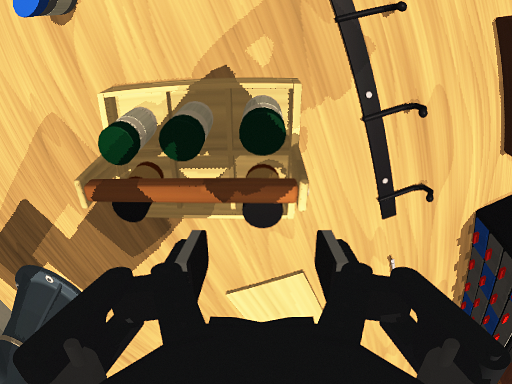

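The white row is full, with lids at (120,142), (183,137) and (263,128), all at z ≈ 0.09, and the caddy hasn't moved. Now the amber jar.

Run:
```python
from bench import manip
from h import *
R=jarR(-1,1)
k=manip.get_calibration("wrist"); p,d=manip.grab_frame("wrist"); print("amber",lid(wcloud(d,k),*JAR[-1]))
manip.move_l(tcp(R,np.array([*JAR[-1],.070])),max_speed=.15)
print(manip.current_force()); manip.set_gripper(0.3,40); print(manip.current_grip_width(),manip.current_grip_force(),manip.current_force())
manip.move_l(tcp(R,np.array([*JAR[-1],.09])),max_speed=.1)
print(manip.current_grip_width(),manip.current_force())
manip.move_l(tcp(R,np.array([*JAR[-1],.26])),max_speed=.2)
place(manip,-1,R)
k=manip.get_calibration("wrist"); p,d=manip.grab_frame("wrist"); W=wcloud(d,k)
cv2.imwrite("pics/wrist4.png",p[:,:,::-1])
print(cad(*SLOT[-1],0),lid(W,*cad(*SLOT[-1],0)[:2]))
R=rot(ey,dn); manip.set_gripper(.75,100)
manip.move_l(tcp(R,cad(0,0,.26)),R,max_speed=.15); manip.dwell(.2)
k=manip.get_calibration("wrist"); p,d=manip.grab_frame("wrist"); W=wcloud(d,k); z=W[...,2]
cv2.imwrite("pics/wrist5.png",p[:,:,::-1])
q=W[(np.hypot(W[...,0]-C[0],W[...,1]-C[1])<.15)&(z>.117)&(z<.135)]; print("handle",len(q),np.median(q[:,2]),cv2.minAreaRect(q[:,:2].astype(np.float32)))
q=W[(np.hypot(W[...,0]-C[0],W[...,1]-C[1])<.19)&(z>.03)&(z<.046)]; print("rim",len(q),cv2.minAreaRect(q[:,:2].astype(np.float32)))
print(manip.current_time())
```

```text
amber (array([   0.5159,   -0.2399,    0.0901,    0.0229, 1449.    ]), array([ 0.5161, -0.2396,  0.0901]))
[ 0.1707 -0.0273  0.0326]
0.5272678695217266 40.61835050582886 [-0.9137  0.1898  6.1028]
0.5250348868679866 [-0.2734 -0.08   -0.3229]
f0 [ 0.229  -0.5013 -0.8922]
down at 0.06999999999999999 6.612630361610053 [-2.0098 -0.7647  5.7204]
0.6633067817244239 [-0.2352  0.8023  0.2761]
[-0.0509  1.0226 -0.0286] 27.7167
[0.5267 0.1624 0.    ] (array([   0.5276,    0.1628,    0.0901,    0.0229, 1467.    ]), array([0.5277, 0.1631, 0.0901]))
handle 5660 0.12606519749737183 ((0.5442976355552673, 0.20578238368034363), (0.035220637917518616, 0.24110600352287292), 68.89398193359375)
rim 3815 ((0.545300304889679, 0.20577964186668396), (0.17898429930210114, 0.240168035030365), 68.74453735351562)
30.0083
```

View pics/wrist5.png

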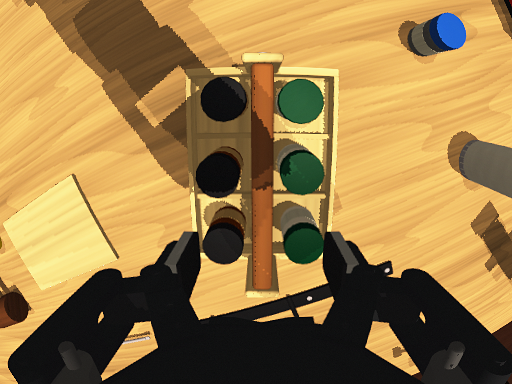

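Both rows are full, ambers at (223,100), (218,175), (224,243) and whites at (300,102), (302,173), (303,243). The handle runs down the middle at column 262, between the open fingers. I grip it and lift.

Run:
```python
from bench import manip
from h import *
R=rot(ey,dn); c=np.array([.5444,.2055]); P=lambda z: tcp(R,np.array([*c,z]))
manip.move_l(P(.16),max_speed=.12); manip.set_gripper(.6,100)
manip.move_l(P(.117),max_speed=.06); print(manip.current_force(),manip.current_ee_pos())
manip.set_gripper(0.0,100); print(manip.current_grip_width(),manip.current_grip_force(),manip.current_force())
manip.dwell(.3)
manip.move_l(P(.127),max_speed=.03); manip.dwell(.3); print("10mm",manip.current_force(),manip.current_ft_torque(),manip.current_grip_width())
manip.move_l(P(.257),max_speed=.06); manip.dwell(.6)
print(manip.current_force(),manip.current_grip_width(),manip.current_grip_force(),manip.current_ee_pos(),manip.current_time())
for cam in("scene","top"):
    p,d=manip.grab_frame(cam); cv2.imwrite(f"pics/{cam}9.png",p[:,:,::-1])
    W=cloud(cam,d,manip.get_calibration(cam)); z=W[...,2]
    q=W[(np.hypot(W[...,0]-C[0],W[...,1]-C[1])<.18)&(z>.172)&(z<.185)]; A_=np.c_[q[:,:2]-C,np.ones(len(q))]
    print(cam,"rim plane",len(q),np.linalg.lstsq(A_,q[:,2],rcond=None)[0])
cv2.imwrite("pics/final.png",cv2.resize(cv2.imread("pics/scene9.png")[60:260,180:440],None,fx=2.5,fy=2.5))
```

```text
[-0.304   1.2388 -0.2304] [0.5446 0.2056 0.0982]
0.21721416617350756 98.89351844787598 [-2.0554 -0.4751  5.8039]
10mm [ 0.0938  0.7673 -8.3254] [ 0.0634  0.0322 -0.0249] 0.21283007611386992
[ 0.2254 -0.2028 -8.9214] 0.21067271876279312 97.94359803199768 [0.5444 0.2055 0.238 ] 36.5333
scene rim plane 515 [-0.0009  0.0002  0.1777]
top rim plane 266 [-0.0032  0.0071  0.1795]
```

View pics/final.png

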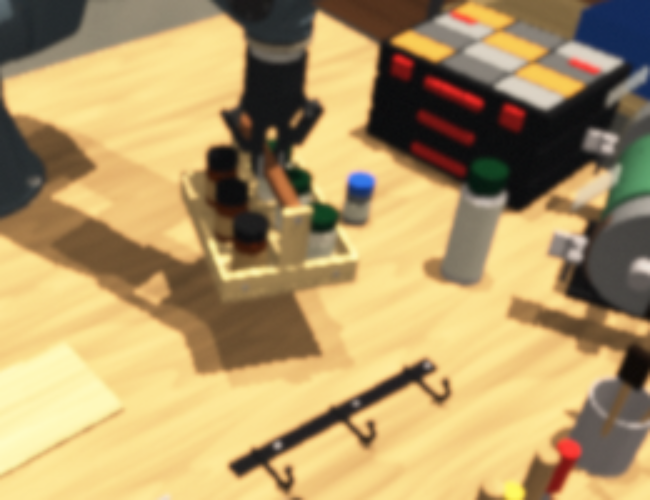

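The caddy hangs level (tilt under 0.01 rad) about 14 cm above the bench, centred near (265,230) with all six jars in it, and the wrist force of about 8.9 N matches the full weight.

```bash
python3 -c "
from bench import manip
print(manip.sign_off())"
```

```text
the job is handed in; nothing more can be done
None
```

The caddy is packed, with three white jars in one row and three amber in the other. I handed the job in with the arm holding the caddy still and level by its handle, about 14 cm above the bench; no verdict was shown.

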